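Purge the sanding bench's dust line

ROBOT

A 7-joint arm with a two-finger parallel gripper is mounted at the origin on the work surface. World frame = base frame: x ahead of the robot, y to its left, z up, the work surface at z = 0. Lengths are in mm, angles in rad, forces in N, time in s.
With the tool pointing down it reaches from about 425 to 825 mm from the base axis. Payload 3.6 kg.
Tool frame: the origin (TCP) lies on the centre line of the jaws, within the pads' length; the fingertips stand 8 mm ahead of it and the grasp point (between the pads) lies 11 mm behind it (env.tcp_to_tips is the distance from the TCP to the fingertips, in mm); z points along the fingers, y is the line along which they close (so a half turn about z gives the same grasp; the last joint's range is limited). The gripper opens to 93 mm and grips with 3 to 60 N. Pads are 15 mm wide; open, the fingers measure 128 mm over their backs; the gripper's body (75 mm by 188 mm) begins 65 mm behind the grasp point.
Start: joints at [-1.133, 0.615, -0.013, 1.423, 0.008, 1.103, -0.04], TCP at [290.739, 581.318, 192.84] pointing down, gripper open.
Joint ranges: [-3.12, 3.12], [-0.3, 2.06], [-1.34, 1.32], [0.26, 2.42], [-1.36, 4.5], [0.01, 1.98], [-2.84, 2.84]. Speed limits (rad/s): [2.79, 2.79, 3.14, 3.14, 3.14, 3.14, 3.14].

INTERFACE

Orientations are given as a unit quaternion [w, x, y, z].
In Python, from rig import env gives the robot as it stands.
- The arm moves only by the tool carry_out, never from a script. Its argument "targets" is a list of rows, each an object of numbers: "dx", "dy", "dz": the shift along the tool's x, y, z as a fraction of full scale; "wx", "wy", "wz": the turn, a rotation vector about the tool's x, y, z as a fraction of full scale. A call has exactly 8 rows; each row shifts and turns the commanded pose from where the row before left it, along the tool's axes as they then stand; what a row does not reach is not made up. Full scale, the value 1, is 0.05 m for a shift and 6 degrees for a turn. A row lasts 1/10 s, in which the tool goes at most 50 mm and 8.59 degrees, less where a joint would pass 70% of its speed; a pose out of reach is approached as far as the arm can. A call with a number of a shift or a turn outside -1 to 1 is refused whole. A call with a gripper value outside its range is refused whole. "jaw" is the opening, from 0 (shut) to 1 (fully open), set as the call begins (left out, the last holds). The fingers move at their own pace and stop on an object; the grip force is fixed at half the most. Time passes only in rows, so rows that do not move let the fingers close, or fill a call up. It gives the time, the measured TCP pose, the force, the opening and the grip force at its end, in the units of the state.
- env.observe(): the state, without advancing time (a new reading comes with each control period).
- env.camera(name): name is "side" or "top"; returns the picture (420x560x3 uint8, blue, green, red); there is no depth.
- env.calibration(name): a dict with "fx", "fy", "cx", "cy" (pixels), "extrinsics" (4x4, takes a point from world to camera coordinates). Camera axes: x right, y down, z forward; pixel columns grow to the right and rows downward; lengths in mm; the calibration is good to about 2 mm. A picture is of the moment at which its call begins. calibration takes no time and is no camera call.
- env.close_job(): hands the job in; it is judged then, once.
The state is a dict: "time_s": time; "qpos": joint angles; "qvel": joint speeds; "joint_torque": joint torques, N m; "tcp_pos": TCP position; "orientation": TCP orientation; "wrist_force": force on the tool from outside, world axes, zero at the start; "torque": the same for the moment, N m; "width": finger opening in mm; "grasp_force": force on a finger pad.
Only numpy, scipy, OpenCV 4.12 (cv2) and the standard library are available. Lean on these libraries where they do the work, as an engineer would, in place of code of your own. Each camera call takes 0.05 s, during which the arm holds its last target. There are 200 camera calls.

TASK

Get the dust line ready and purge it: first free the blue-handled blast gate by pulling it right out to its stop and then pushing it fully home. Then take the yellow handle with the fingers, pull that spring-return purge slide out until its black pointer stands within the red band on the rail beside it, and keep it there: finish while still holding it, because it springs shut if let go. Leave the green gate shut and everything else on the bench where it is.

Things in the scene. Friction and masses are not known exactly. Their poses are not given: they have to be found in the camera images.
- blue_slide (a joint): Blue gate's slide: 0 = fully home (shut), 0.055 m = out against its stop. An over-centre spring seats it at either end: about 6 N starts it, less is needed on the way, and past the middle it snaps on by itself to the other end; it stays at either end when let go.
- blue_grip (a point): In the blue handle of the blast gate to be worked first, 16 mm under its top. Handle: upright plastic block 16 mm thick (x), 56 wide (y), 36 tall, top 120 mm above the table, on a stem 10 mm thick over a steel slide plate (50 mm wide, top at 64 mm). Axes: z up; -x = level, pulls out of the housing, towards the robot within 15 degrees. When home, a 62 mm gap lies between handle and housing.
- purge_slide (a joint): Purge slide: 0 = home, 0.085 m = out against its stop. A return spring pulls it home with 3.5 N at 0, rising 0.7 N per 10 mm (6 to 8 N at the mark, 9.5 N at the stop).
- purge_grip (a point): In the yellow handle of the spring-return purge slide, 16 mm under its top. Handle: upright plastic block 16 mm thick (x), 56 wide (y), 36 tall, top 120 mm above the table, on a stem 10 mm thick over a steel slide plate (50 mm wide, top at 64 mm). Axes: z up; -x = level, pulls out of the housing, towards the robot within 15 degrees. When home, a 62 mm gap lies between handle and housing.
- purge_pointer (a point): Tip of the black pointer (4 mm wide along x) on the purge slide. It moves with the slide, pulling out along its -x, and runs 1 mm from the red band's side. Axes as for purge_grip.
- mark: Red band, a 12 mm long (x), 16 mm wide (y), 16 mm tall plastic saddle clamped on the aluminium rail that sticks out of the purge housing beside the slide, on its +y side. Origin at its centre, 59 mm above the table; x axis parallel to the purge slide's. Fixed, but set anew each time: the slide must come out 35 to 65 mm.
- green_slide (a joint): Green gate's slide, same as the blue: 0 = home (shut), 0.055 m = out. To be left shut.
- green_grip (a point): In the green handle of the blast gate that is not to be used, 16 mm under its top. Handle: upright plastic block 16 mm thick (x), 56 wide (y), 36 tall, top 120 mm above the table, on a stem 10 mm thick over a steel slide plate (50 mm wide, top at 64 mm). Axes: z up; -x = level, pulls out of the housing, towards the robot within 15 degrees. When home, a 62 mm gap lies between handle and housing.
- blue_gate: Fixed grey housing of the blue slide: square 110 x 110 mm, flat top 75 mm above the table, round intake mouth 88 mm across and 110 mm high on it. Origin at table level under its centre; the slide comes out of its -x face; at home the handle is 125 mm from the origin.
- green_gate: Fixed grey housing of the green slide: square 110 x 110 mm, flat top 75 mm above the table, round intake mouth 88 mm across and 110 mm high on it. Origin at table level under its centre; the slide comes out of its -x face; at home the handle is 125 mm from the origin.
- purge_gate: Fixed grey housing of the yellow-handled purge slide: square 110 x 110 mm, flat top 75 mm above the table, round intake mouth 88 mm across and 110 mm high on it. Origin at table level under its centre; the slide comes out of its -x face; at home the handle is 125 mm from the origin.
- cloud: White cloud-shaped sign blank, about 150 x 85 x 45 mm, lying flat, loose. Origin under its middle.
- sanding_pad: Blue round sanding pad with small holes, 124 mm across, 16 mm thick, loose. Origin under its centre.
- sanding_block: Cork sanding block, 112 x 60 x 38 mm, its long side along its x, loose. Origin under its centre.
- putty_knife: Putty knife with a red handle lying flat, handle to its -x, about 250 mm long, loose.
- brush_cup: White plastic cup, 76 mm across and 100 mm tall, with three brushes up to 230 mm high, loose. Origin under its centre.
- jug: Off-white plastic jug with a red cap, 112 mm across, 200 mm tall, loose. Origin under its centre.
- filler_tin: Filler tin with a yellow label, 70 mm across, 55 mm tall, loose. Origin under its centre.
Things that resemble listed ones, but are neither listed nor needed, are in the scene too. What is shaped like the blue_gate but turquoise is not meant.

How it is judged:
By the outcome, as a careful person would: the job done as asked, in the order asked, and still so for the second after the job is handed in, while the arm keeps its last pose, push and grip.
It also fails if it takes over 48 s, if anything falls off the work surface, if the arm or the gripper's body presses on something with over 40 N, if the wrist force passes 120 N, or if a joint passes its speed limit or range.

## Working session

There is one attempt and no reset: what is moved stays moved. The work goes in short steps, Python scripts to look and compute and a tool call to move; the robot and the scene stay as the last step left them, time stands still between calls to the robot, and variables do not carry over. Pictures are saved under pics/ and viewed, at most 10 in all, crops included, and the job is handed in when it is done.

Besides the shell and the picture viewer there is one more tool, called after "Emit:" as a command line: name --argument value ..., lists and objects as JSON in quotes. carry_out: Moves the arm, as the interface text tells. Its arguments: {"type":"object","properties":{"targets":{"type":"array","items":{"type":"object","properties":{"dx":{"type":"number"},"dy":{"type":"number"},"dz":{"type":"number"},"wx":{"type":"number"},"wy":{"type":"number"},"wz":{"type":"number"}}}},"jaw":{"type":"number"}},"required":["targets"]}

```bash
mkdir -p pics; python3 - <<'E'
from rig import env
import cv2,json
for n in("side","top"):
    cv2.imwrite(f"pics/{n}0.png",env.camera(n)); c=env.calibration(n); print(n,c)
print(env.observe())
E
```

```text
side {'fx': 496.41404495955635, 'fy': 496.41404495955635, 'cx': 282.49668540271284, 'cy': 213.68843988742242, 'extrinsics': array([[ 9.02981056e-01, -4.29664545e-01,  3.68669784e-03,
        -4.44841034e+02],
       [-3.18220733e-01, -6.74487386e-01, -6.66184908e-01,
         2.86549567e+02],
       [ 2.88722667e-01,  6.00379168e-01, -7.45777498e-01,
         1.63937593e+03],
       [ 0.00000000e+00,  0.00000000e+00,  0.00000000e+00,
         1.00000000e+00]])}
top {'fx': 390.3873219911839, 'fy': 390.3873219911839, 'cx': 275.29858208377266, 'cy': 208.7518002480749, 'extrinsics': array([[ 8.24275673e-03, -9.99961209e-01,  3.10427460e-03,
         5.25966904e+01],
       [-9.95441748e-01, -8.50039498e-03, -9.49919444e-02,
         5.64862162e+02],
       [ 9.50146472e-02, -2.30712905e-03, -9.95473201e-01,
         1.37587023e+03],
       [ 0.00000000e+00,  0.00000000e+00,  0.00000000e+00,
         1.00000000e+00]])}
{'time_s': 0.1, 'qpos': array([-1.13349467,  0.61581717, -0.01260868,  1.42466564,  0.00812166,
        1.10341812, -0.04041507]), 'qvel': array([-0.00164724, -0.00308592,  0.00154641, -0.00256349,  0.00094721,
        0.00051905,  0.00182813]), 'joint_torque': array([-3.37547283e-05, -4.60042620e+01,  2.09327540e-01, -1.66243637e+01,
       -6.12615282e-02,  1.70329423e-02,  9.44838439e-05]), 'tcp_pos': array([290.44546542, 580.66841998, 191.82476844]), 'orientation': array([-2.34721664e-04,  2.29801822e-01,  9.73236789e-01, -1.10418098e-03]), 'wrist_force': array([-0.16969967, -0.80733664, -1.05493186]), 'torque': array([ 0.03910541,  0.0003254 , -0.0107715 ]), 'grasp_force': 0.0, 'width': 92.74312205059744}
```

View pics/side0.png

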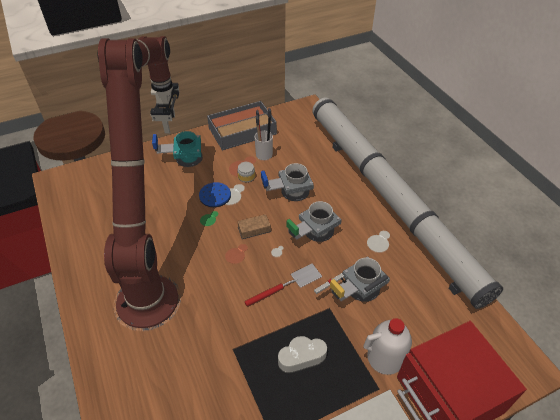

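View pics/top0.png

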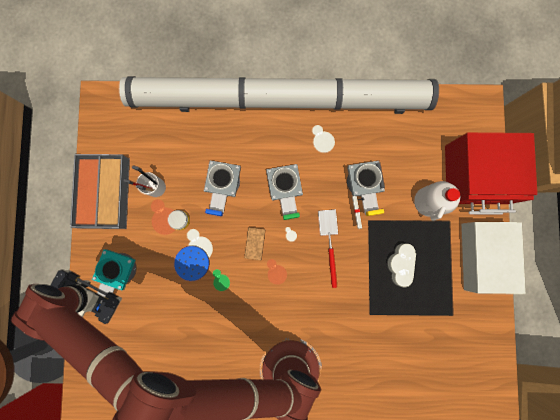

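The side view shows a turquoise gate at (187,148) with a blue handle at (157,144), and a grey gate at (297,180) with a blue handle at (266,180). In the top view these are at (115,268) and (222,178), with the second one's handle at (214,212). The grey one fits, because turquoise is excluded. The green handle is at top (291,216) and the yellow one at top (375,212). I'll confirm in enlarged crops.

```bash
python3 - <<'E'
import cv2,numpy as np
t=cv2.imread("pics/top0.png")
a=cv2.resize(t[150:230,190:250],None,fx=6.5,fy=6.5,interpolation=cv2.INTER_CUBIC)
b=cv2.resize(t[150:230,337:397],None,fx=6.5,fy=6.5,interpolation=cv2.INTER_CUBIC)
cv2.imwrite("pics/c1.png",np.hstack([a,b]))
s=cv2.imread("pics/side0.png")
a=cv2.resize(s[155:215,250:320],None,fx=5.5,fy=5.5,interpolation=cv2.INTER_CUBIC)
b=cv2.resize(s[250:310,312:382],None,fx=5.5,fy=5.5,interpolation=cv2.INTER_CUBIC)
cv2.imwrite("pics/c2.png",np.hstack([a,b]))
E
```

```text
(no output)
```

View pics/c1.png

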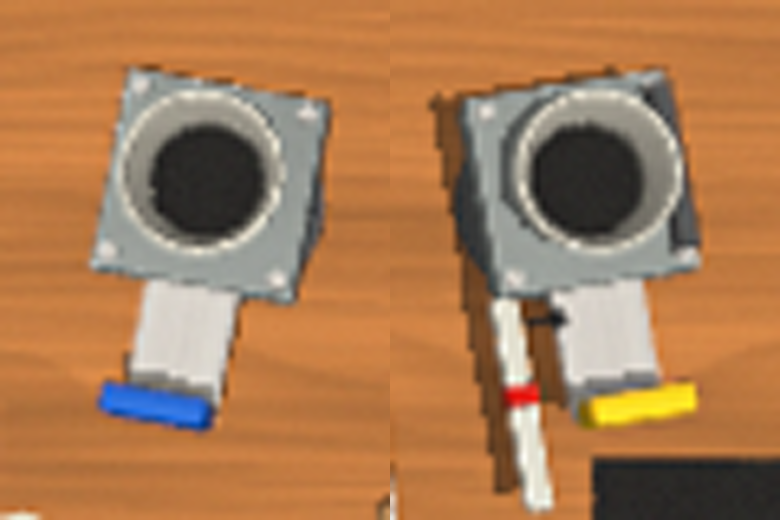

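View pics/c2.png

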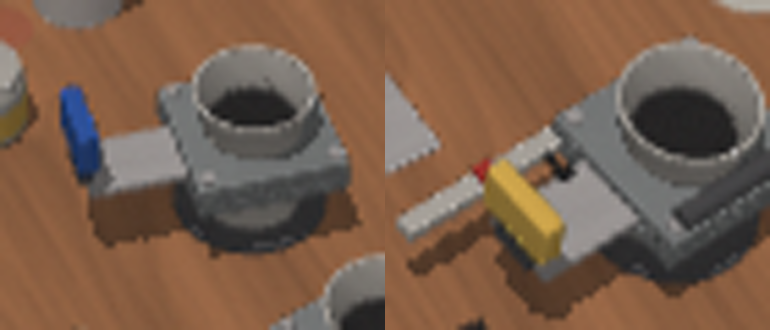

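The crops confirm that the grey gate has the blue handle, and the yellow handle has the rail with the red band at crop (522,396) and the pointer at (545,320). I'll fit the poses now.

```bash
cat > h.py <<'E'
import numpy as np
from rig import env
from scipy.optimize import least_squares
from scipy.spatial.transform import Rotation as R
def proj(n,P):
    c=env.calibration(n);E=c["extrinsics"];q=np.atleast_2d(P)@E[:3,:3].T+E[:3,3]
    return np.c_[c["fx"]*q[:,0]/q[:,2]+c["cx"],c["fy"]*q[:,1]/q[:,2]+c["cy"]]
def back(n,uv,z):
    c=env.calibration(n);E=c["extrinsics"];d=E[:3,:3].T@np.array([(uv[0]-c["cx"])/c["fx"],(uv[1]-c["cy"])/c["fy"],1])
    o=-E[:3,:3].T@E[:3,3];return o+d*(z-o[2])/d[2]
def loc(p,L):
    c,s=np.cos(p[2]),np.sin(p[2]);L=np.asarray(L,float)
    return np.c_[p[0]+c*L[:,0]-s*L[:,1],p[1]+s*L[:,0]+c*L[:,1],L[:,2]]
E
python3 - <<'E'
from h import *
np.set_printoptions(suppress=True,precision=2)
top=lambda u,ox:(np.array(u,float)+.5)/6.5+[ox,150]-.5
L=[(55,55,75),(55,-55,75),(-55,-55,75),(-55,55,75),(-125,0,120)]
D={"blue":top([(132,68),(328,102),(292,302),(92,268),(157,402)],190),
"purge":top([(462,97),(665,70),(700,270),(490,298),(639,402)],337-60)}
for k,uv in D.items():
    r=least_squares(lambda p:(proj("top",loc(p,L))-uv).ravel(),[600,0,0])
    p=r.x;print(k,p,np.degrees(p[2]));print(r.fun.reshape(-1,2))
    print(" grip home",loc(p,[(-125,0,104)]), "side px handle top ctr,housing c",proj("side",loc(p,[(-125,0,120),(0,0,110)])))
    if k=="purge":
        for nm,pt,z in(("mark",(522,396),67),("ptr",(535,320),60),("ptr",(535,320),66)):
            w=back("top",top([pt],277)[0],z); c,s=np.cos(p[2]),np.sin(p[2]);d=w[:2]-p[:2]
            print(nm,w,"local",[c*d[0]+s*d[1],-s*d[0]+c*d[1]])
        def sc(u): return (np.array(u)+.5)/5.5+[312-70,250]-.5
        for nm,pt,z in(("mark side top",(484,170),67),("ptr",(556,163),62),("handle top",(527,205),120)):
            w=back("side",sc(pt),z);d=w[:2]-p[:2];print(nm,w,[c*d[0]+s*d[1],-s*d[0]+c*d[1]])
    else: print(back("side",(np.array([74,120])+.5)/5.5+[250,155]-.5,112))
E
```

```text
blue [666.63 244.23  -0.16] -9.258490415256746
[[-0.36 -0.06]
 [ 0.35 -0.06]
 [ 0.27 -0.14]
 [-0.05 -0.21]
 [-0.2   0.44]]
 grip home [[543.26 264.34 104.  ]] side px handle top ctr,housing c [[264.55 175.22]
 [296.26 170.87]]
[538.71 268.56 112.  ]
purge [ 671.68 -257.98    0.14] 8.297929355175826
[[ 0.13 -0.06]
 [-0.18 -0.08]
 [-0.48 -0.11]
 [ 0.67 -0.17]
 [-0.14  0.41]]
 grip home [[ 547.99 -276.02  104.  ]] side px handle top ctr,housing c [[336.9  283.98]
 [367.36 267.65]]
mark [ 556.87 -227.38   67.  ] local [np.float64(-109.1950588326247), np.float64(46.84494740410582)]
ptr [ 598.89 -236.39   60.  ] local [np.float64(-68.9113624698963), np.float64(31.866532681435373)]
ptr [ 598.15 -235.08   66.  ] local [np.float64(-69.4534249681452), np.float64(33.26652536663396)]
mark side top [ 554.8  -225.22   67.  ] [np.float64(-110.92547504442574), np.float64(49.278311380673046)]
ptr [ 597.95 -236.36   62.  ] [np.float64(-69.84235278223737), np.float64(32.03010138822427)]
handle top [ 544.16 -285.95  120.  ] [np.float64(-130.22076449706816), np.float64(-9.280896598610521)]
```

Emit:
carry_out --targets '[{"wz":1},{"wz":1},{"wz":1},{"wz":1},{"wz":1},{"wz":1},{"wz":1},{"wz":1}]' --jaw 0.55

```text
invalid input
```

Emit:
carry_out --targets '[{"wz":1},{"wz":1},{"wz":1},{"wz":1},{"wz":0.12},{},{},{}]'

```text
invalid input
```

```bash
cat >> h.py <<'E'
def go(p,yaw):
    "shift in tool axes (full-scale units) and turn (full-scale units) to TCP p, tool y at yaw deg"
    o=env.observe();q=o["orientation"];r=R.from_quat([q[1],q[2],q[3],q[0]])
    d=r.inv().apply(np.array(p)-o["tcp_pos"])/50
    a=np.radians(yaw);y=np.array([np.cos(a),np.sin(a),0]);z=np.array([0,0,-1.]);T=R.from_matrix(np.c_[np.cross(y,z),y,z])
    w=np.degrees((r.inv()*T).as_rotvec())/6
    print("t",o["time_s"],"tcp",o["tcp_pos"].round(1),"d",d.round(3),"w",w.round(3),"F",o["wrist_force"].round(1),"width",round(o["width"],1),"g",round(o["grasp_force"],1))
E
python3 -c "
from h import *
go([543.3,264.3,150],-9.26)"
```

```text
t 0.1 tcp [290.4 580.7 191.8] d [-7.353 -3.395  0.845] w [-0.018  0.014 12.115] F [-0.2 -0.8 -1.1] width 92.7 g 0.0
```

Emit:
carry_out --targets '[{"dx":0,"dy":0,"dz":0,"wx":0,"wy":0,"wz":1},{"dx":0,"dy":0,"dz":0,"wx":0,"wy":0,"wz":1},{"dx":0,"dy":0,"dz":0,"wx":0,"wy":0,"wz":1},{"dx":0,"dy":0,"dz":0,"wx":0,"wy":0,"wz":1},{"dx":0,"dy":0,"dz":0,"wx":0,"wy":0,"wz":1},{"dx":0,"dy":0,"dz":0,"wx":0,"wy":0,"wz":1},{"dx":0,"dy":0,"dz":0,"wx":0,"wy":0,"wz":1},{"dx":0,"dy":0,"dz":0,"wx":0,"wy":0,"wz":1}]' --jaw 0.55

```text
time_s: 0.9
tcp_pos: [290.4, 580.9, 192.2]
orientation: [0.0, 0.607, 0.794, -0.001]
wrist_force: [-0.2, 0.3, -0.0]
width: 51.2
grasp_force: 0.0
```

Emit:
carry_out --targets '[{"dx":0,"dy":0,"dz":0,"wx":0,"wy":0,"wz":1},{"dx":0,"dy":0,"dz":0,"wx":0,"wy":0,"wz":1},{"dx":0,"dy":0,"dz":0,"wx":0,"wy":0,"wz":1},{"dx":0,"dy":0,"dz":0,"wx":0,"wy":0,"wz":1},{"dx":0,"dy":0,"dz":0,"wx":0,"wy":0,"wz":0.12},{"dx":0,"dy":0,"dz":0,"wx":0,"wy":0,"wz":0},{"dx":0,"dy":0,"dz":0,"wx":0,"wy":0,"wz":0},{"dx":0,"dy":0,"dz":0,"wx":0,"wy":0,"wz":0}]'

```text
time_s: 1.7
tcp_pos: [290.7, 581.2, 192.7]
orientation: [-0.0, 0.762, 0.648, -0.0]
wrist_force: [0.1, -0.3, -0.6]
width: 51.0
grasp_force: 0.0
```

```bash
python3 -c "
from h import *
go([543.3,264.3,150],-9.26)"
```

```text
t 1.7 tcp [290.7 581.2 192.7] d [-5.445  6.004  0.854] w [-0.003  0.002  0.003] F [ 0.1 -0.3 -0.6] width 51.0 g 0.0
```

Emit:
carry_out --targets '[{"dx":-0.45,"dy":0.5,"dz":0,"wx":0,"wy":0,"wz":0},{"dx":-0.45,"dy":0.5,"dz":0,"wx":0,"wy":0,"wz":0},{"dx":-0.45,"dy":0.5,"dz":0,"wx":0,"wy":0,"wz":0},{"dx":-0.45,"dy":0.5,"dz":0,"wx":0,"wy":0,"wz":0},{"dx":-0.45,"dy":0.5,"dz":0,"wx":0,"wy":0,"wz":0},{"dx":-0.45,"dy":0.5,"dz":0,"wx":0,"wy":0,"wz":0},{"dx":-0.45,"dy":0.5,"dz":0,"wx":0,"wy":0,"wz":0},{"dx":-0.45,"dy":0.5,"dz":0,"wx":0,"wy":0,"wz":0}]'

```text
time_s: 2.5
tcp_pos: [459.9, 370.3, 193.1]
orientation: [-0.0, 0.762, 0.648, 0.0]
wrist_force: [-0.5, 0.1, -0.4]
width: 51.2
grasp_force: 0.0
```

Emit:
carry_out --targets '[{"dx":-0.46,"dy":0.5,"dz":0,"wx":0,"wy":0,"wz":0},{"dx":-0.46,"dy":0.5,"dz":0,"wx":0,"wy":0,"wz":0},{"dx":-0.46,"dy":0.5,"dz":0,"wx":0,"wy":0,"wz":0},{"dx":-0.46,"dy":0.5,"dz":0,"wx":0,"wy":0,"wz":0},{"dx":0,"dy":0,"dz":0.28,"wx":0,"wy":0,"wz":0},{"dx":0,"dy":0,"dz":0.28,"wx":0,"wy":0,"wz":0},{"dx":0,"dy":0,"dz":0.28,"wx":0,"wy":0,"wz":0},{"dx":0,"dy":0,"dz":0,"wx":0,"wy":0,"wz":0}]'

```text
time_s: 3.3
tcp_pos: [541.5, 263.8, 149.0]
orientation: [-0.001, 0.762, 0.648, -0.002]
wrist_force: [0.2, 0.2, 0.3]
width: 51.2
grasp_force: 0.0
```

```bash
python3 -c "
from h import *
import cv2
go([543.3,264.3,94],-9.26)
s=env.camera('side')
cv2.imwrite('pics/s1.png',cv2.resize(s[110:215,220:340],None,fx=5,fy=5,interpolation=cv2.INTER_CUBIC))"
```

```text
t 3.3 tcp [541.5 263.8 149. ] d [0.018 0.039 1.099] w [-0.036  0.023 -0.002] F [0.2 0.2 0.3] width 51.2 g 0.0
```

View pics/s1.png

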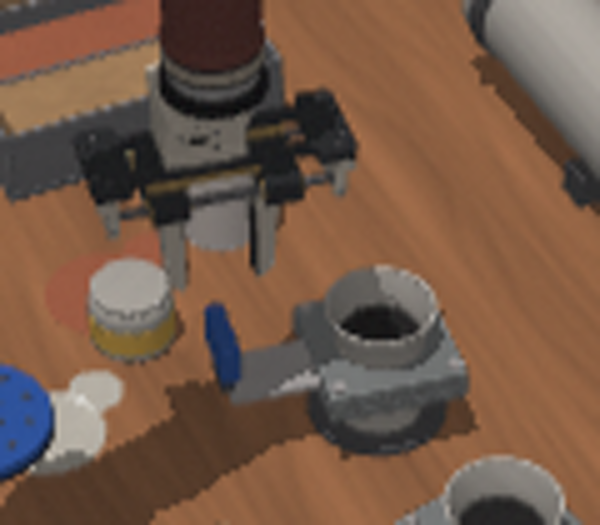

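The fingers straddle the blue handle: tips at (175,275) and (262,268), handle at (222,345) below and between them. I'll descend and grip.

Emit:
carry_out --targets '[{"dx":0.01,"dy":0.03,"dz":0.22,"wx":0,"wy":0,"wz":0},{"dx":0,"dy":0,"dz":0.22,"wx":0,"wy":0,"wz":0},{"dx":0,"dy":0,"dz":0.22,"wx":0,"wy":0,"wz":0},{"dx":0,"dy":0,"dz":0.22,"wx":0,"wy":0,"wz":0},{"dx":0,"dy":0,"dz":0.22,"wx":0,"wy":0,"wz":0},{"dx":0,"dy":0,"dz":0,"wx":0,"wy":0,"wz":0},{"dx":0,"dy":0,"dz":0,"wx":0,"wy":0,"wz":0},{"dx":0,"dy":0,"dz":0,"wx":0,"wy":0,"wz":0}]'

```text
time_s: 4.15
tcp_pos: [545.0, 264.8, 96.3]
orientation: [0.0, 0.762, 0.647, 0.001]
wrist_force: [0.0, 0.8, -0.5]
width: 51.3
grasp_force: 0.0
```

Emit:
carry_out --targets '[{"dx":0,"dy":0,"dz":0,"wx":0,"wy":0,"wz":0},{"dx":0,"dy":0,"dz":0,"wx":0,"wy":0,"wz":0},{"dx":0,"dy":0,"dz":0,"wx":0,"wy":0,"wz":0},{"dx":0,"dy":0,"dz":0,"wx":0,"wy":0,"wz":0},{"dx":0,"dy":0,"dz":0,"wx":0,"wy":0,"wz":0},{"dx":0,"dy":0,"dz":0,"wx":0,"wy":0,"wz":0},{"dx":0,"dy":0,"dz":0,"wx":0,"wy":0,"wz":0},{"dx":0,"dy":0,"dz":0,"wx":0,"wy":0,"wz":0}]' --jaw 0

```text
time_s: 4.95
tcp_pos: [544.4, 264.7, 95.8]
orientation: [-0.0, 0.762, 0.648, -0.0]
wrist_force: [1.3, 0.4, 0.8]
width: 0.6
grasp_force: 0.0
```

```bash
python3 -c "
from h import *
import cv2
s=env.camera('side');t=env.camera('top')
a=cv2.resize(s[130:220,230:320],(400,400),interpolation=cv2.INTER_CUBIC)
b=cv2.resize(t[150:230,180:260],(400,400),interpolation=cv2.INTER_CUBIC)
cv2.imwrite('pics/s2.png',np.hstack([a,b]))
print(proj('side',[[544.4,264.7,96],[544.4,264.7,88]]))"
```

```text
[[264.93759489 179.64865575]
 [264.98528145 181.15603436]]
```

View pics/s2.png

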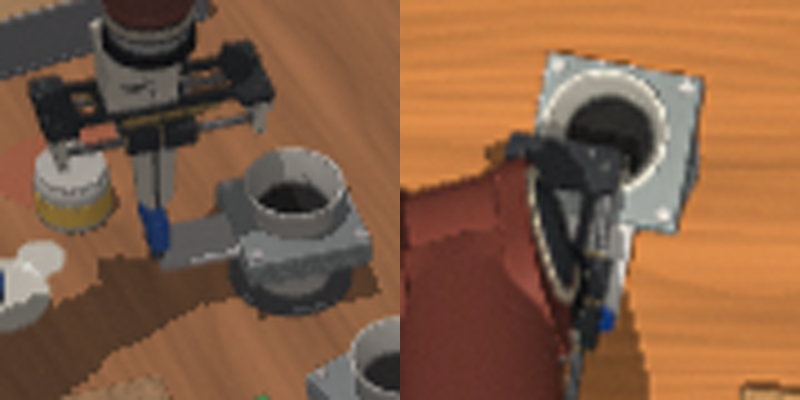

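```bash
python3 -c "
from h import *
import cv2
print(env.tcp_to_tips, [a for a in dir(env) if a[0]!='_'])
y=np.array([.987,-.161,0])
c=np.array([541.5,263.8,0])
for z in (141,157,173):
  print(z,proj('side',[c+[0,0,z]-y*30,c+[0,0,z]+y*30]).round(1).tolist())
for z in (80,88,104,120,130): print(z,((proj('side',[[544.4,264.7,z]])[0]-[240,150])*12).round())
s=env.camera('side')
cv2.imwrite('pics/s3.png',cv2.resize(s[150:200,240:300],None,fx=12,fy=12,interpolation=cv2.INTER_CUBIC))
go([0,0,0],0)"
```

```text
8.0 ['PlanningError', 'calibration', 'camera', 'close_job', 'observe', 'tcp_to_tips']
141 [[256.2, 172.9], [271.8, 169.8]]
157 [[256.1, 169.7], [271.8, 166.7]]
173 [[255.9, 166.5], [271.7, 163.5]]
80 [300. 392.]
88 [300. 374.]
104 [299. 338.]
120 [298. 301.]
130 [297. 278.]
t 5.1 tcp [544.4 264.7  95.8] d [-6.982 -9.891  1.918] w [-1.000e-03  1.000e-03 -1.548e+00] F [-0.1  0.6 -0.4] width 0.7 g 0.0
```

View pics/s3.png

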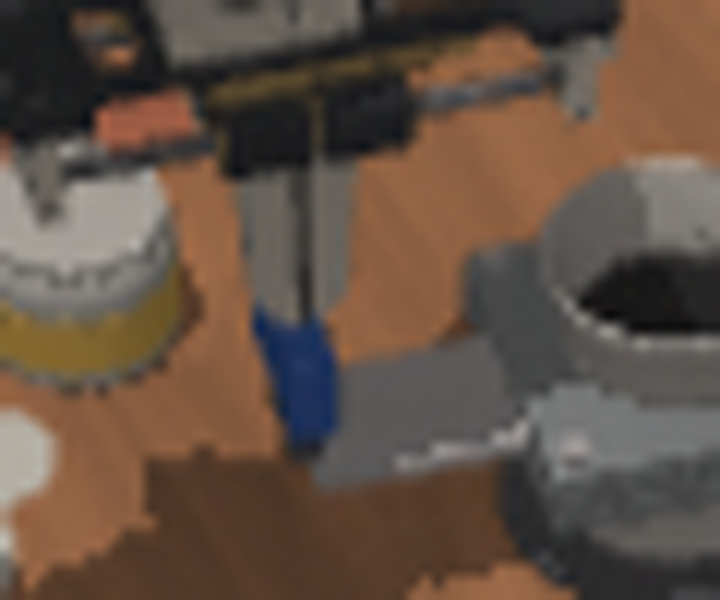

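The fingers have shut just above the handle. Their tips are at crop (295,316), which back-projects to z≈115–120, not the z≈88 the reported TCP implies, and they cover the handle's top edge. So the real tips stand about 28 mm higher than stated. I'll open the jaws, go down carefully while watching the force, and grip again.

Emit:
carry_out --targets '[{"dx":0,"dy":0,"dz":-0.1,"wx":0,"wy":0,"wz":0},{"dx":0,"dy":0,"dz":0,"wx":0,"wy":0,"wz":0},{"dx":0,"dy":0,"dz":0,"wx":0,"wy":0,"wz":0},{"dx":0,"dy":0,"dz":0,"wx":0,"wy":0,"wz":0},{"dx":0,"dy":0,"dz":0,"wx":0,"wy":0,"wz":0},{"dx":0,"dy":0,"dz":0.1,"wx":0,"wy":0,"wz":0},{"dx":0,"dy":0,"dz":0.1,"wx":0,"wy":0,"wz":0},{"dx":0,"dy":0,"dz":0.1,"wx":0,"wy":0,"wz":0}]' --jaw 0.55

```text
time_s: 5.9
tcp_pos: [544.2, 264.6, 85.1]
orientation: [-0.0, 0.762, 0.648, -0.0]
wrist_force: [0.3, 0.4, 0.5]
width: 50.7
grasp_force: 0.0
```

Emit:
carry_out --targets '[{"dx":0,"dy":-0.02,"dz":0.08,"wx":0,"wy":0,"wz":0},{"dx":0,"dy":0,"dz":0.08,"wx":0,"wy":0,"wz":0},{"dx":0,"dy":0,"dz":0.08,"wx":0,"wy":0,"wz":0},{"dx":0,"dy":0,"dz":0.08,"wx":0,"wy":0,"wz":0},{"dx":0,"dy":0,"dz":0.06,"wx":0,"wy":0,"wz":0},{"dx":0,"dy":0,"dz":0,"wx":0,"wy":0,"wz":0},{"dx":0,"dy":0,"dz":0,"wx":0,"wy":0,"wz":0},{"dx":0,"dy":0,"dz":0,"wx":0,"wy":0,"wz":0}]'

```text
time_s: 6.7
tcp_pos: [543.7, 264.9, 67.1]
orientation: [0.0, 0.762, 0.647, 0.0]
wrist_force: [0.9, -0.6, 0.2]
width: 50.8
grasp_force: 0.0
```

Emit:
carry_out --targets '[{"dx":0,"dy":0,"dz":0,"wx":0,"wy":0,"wz":0},{"dx":0,"dy":0,"dz":0,"wx":0,"wy":0,"wz":0},{"dx":0,"dy":0,"dz":0,"wx":0,"wy":0,"wz":0},{"dx":0,"dy":0,"dz":0,"wx":0,"wy":0,"wz":0},{"dx":0,"dy":0,"dz":0,"wx":0,"wy":0,"wz":0},{"dx":0,"dy":0,"dz":0,"wx":0,"wy":0,"wz":0},{"dx":0,"dy":0,"dz":0,"wx":0,"wy":0,"wz":0},{"dx":0,"dy":0,"dz":0,"wx":0,"wy":0,"wz":0}]' --jaw 0

```text
time_s: 7.5
tcp_pos: [543.7, 264.8, 66.9]
orientation: [0.0, 0.762, 0.647, 0.0]
wrist_force: [0.7, 0.1, -0.7]
width: 15.9
grasp_force: 30.0
```

The grip is good: width 15.9, 30 N. Now I'll pull out.

Emit:
carry_out --targets '[{"dx":0,"dy":-0.14,"dz":0,"wx":0,"wy":0,"wz":0},{"dx":0,"dy":-0.14,"dz":0,"wx":0,"wy":0,"wz":0},{"dx":0,"dy":-0.14,"dz":0,"wx":0,"wy":0,"wz":0},{"dx":0,"dy":-0.14,"dz":0,"wx":0,"wy":0,"wz":0},{"dx":0,"dy":-0.14,"dz":0,"wx":0,"wy":0,"wz":0},{"dx":0,"dy":-0.14,"dz":0,"wx":0,"wy":0,"wz":0},{"dx":0,"dy":-0.14,"dz":0,"wx":0,"wy":0,"wz":0},{"dx":0,"dy":-0.14,"dz":0,"wx":0,"wy":0,"wz":0}]'

```text
time_s: 8.3
tcp_pos: [489.4, 273.9, 66.9]
orientation: [0.001, 0.762, 0.648, 0.002]
wrist_force: [11.8, -0.5, -11.5]
width: 15.9
grasp_force: 30.0
```

Emit:
carry_out --targets '[{"dx":0,"dy":-0.02,"dz":0,"wx":0,"wy":0,"wz":0},{"dx":0,"dy":0,"dz":0,"wx":0,"wy":0,"wz":0},{"dx":0,"dy":0,"dz":0,"wx":0,"wy":0,"wz":0},{"dx":0,"dy":0,"dz":0,"wx":0,"wy":0,"wz":0},{"dx":0,"dy":0,"dz":0,"wx":0,"wy":0,"wz":0},{"dx":0,"dy":0,"dz":0,"wx":0,"wy":0,"wz":0},{"dx":0,"dy":0,"dz":0,"wx":0,"wy":0,"wz":0},{"dx":0,"dy":0,"dz":0,"wx":0,"wy":0,"wz":0}]'

```text
time_s: 9.1
tcp_pos: [489.5, 273.9, 66.8]
orientation: [0.001, 0.762, 0.647, 0.002]
wrist_force: [4.8, 0.6, -3.8]
width: 15.5
grasp_force: 30.0
```

Emit:
carry_out --targets '[{"dx":0,"dy":-0.04,"dz":0,"wx":0,"wy":0,"wz":0},{"dx":0,"dy":0,"dz":0,"wx":0,"wy":0,"wz":0},{"dx":0,"dy":0,"dz":0,"wx":0,"wy":0,"wz":0},{"dx":0,"dy":0,"dz":0,"wx":0,"wy":0,"wz":0},{"dx":0,"dy":0,"dz":0,"wx":0,"wy":0,"wz":0},{"dx":0,"dy":0,"dz":0,"wx":0,"wy":0,"wz":0},{"dx":0,"dy":0,"dz":0,"wx":0,"wy":0,"wz":0},{"dx":0,"dy":0,"dz":0,"wx":0,"wy":0,"wz":0}]'

```text
time_s: 9.9
tcp_pos: [489.6, 273.9, 66.8]
orientation: [0.003, 0.763, 0.647, 0.003]
wrist_force: [8.5, 0.9, -7.8]
width: 15.8
grasp_force: 30.0
```

Emit:
carry_out --targets '[{"dx":0,"dy":0.15,"dz":0,"wx":0,"wy":0,"wz":0},{"dx":0,"dy":0.15,"dz":0,"wx":0,"wy":0,"wz":0},{"dx":0,"dy":0.15,"dz":0,"wx":0,"wy":0,"wz":0},{"dx":0,"dy":0.15,"dz":0,"wx":0,"wy":0,"wz":0},{"dx":0,"dy":0.15,"dz":0,"wx":0,"wy":0,"wz":0},{"dx":0,"dy":0.15,"dz":0,"wx":0,"wy":0,"wz":0},{"dx":0,"dy":0.15,"dz":0,"wx":0,"wy":0,"wz":0},{"dx":0,"dy":0.15,"dz":0,"wx":0,"wy":0,"wz":0}]'

```text
time_s: 10.7
tcp_pos: [543.6, 264.8, 66.8]
orientation: [-0.001, 0.762, 0.647, -0.002]
wrist_force: [-10.8, 1.0, 9.9]
width: 15.6
grasp_force: 30.0
```

Emit:
carry_out --targets '[{"dx":0,"dy":0.04,"dz":0,"wx":0,"wy":0,"wz":0},{"dx":0,"dy":0,"dz":0,"wx":0,"wy":0,"wz":0},{"dx":0,"dy":0,"dz":0,"wx":0,"wy":0,"wz":0},{"dx":0,"dy":0,"dz":0,"wx":0,"wy":0,"wz":0},{"dx":0,"dy":0,"dz":0,"wx":0,"wy":0,"wz":0},{"dx":0,"dy":0,"dz":0,"wx":0,"wy":0,"wz":0},{"dx":0,"dy":0,"dz":0,"wx":0,"wy":0,"wz":0},{"dx":0,"dy":0,"dz":0,"wx":0,"wy":0,"wz":0}]'

```text
time_s: 11.5
tcp_pos: [543.5, 264.8, 66.8]
orientation: [-0.002, 0.762, 0.648, -0.002]
wrist_force: [-5.4, 1.4, 5.4]
width: 15.7
grasp_force: 30.1
```

Blue went out 55 mm to its stop, where the force reversed, and is back home against its stop. I'll release it and rise.

Emit:
carry_out --targets '[{"dx":0,"dy":-0.04,"dz":0,"wx":0,"wy":0,"wz":0},{"dx":0,"dy":0,"dz":0,"wx":0,"wy":0,"wz":0},{"dx":0,"dy":0,"dz":0,"wx":0,"wy":0,"wz":0},{"dx":0,"dy":0,"dz":0,"wx":0,"wy":0,"wz":0},{"dx":0,"dy":0,"dz":0,"wx":0,"wy":0,"wz":0},{"dx":0,"dy":0,"dz":0,"wx":0,"wy":0,"wz":0},{"dx":0,"dy":0,"dz":0,"wx":0,"wy":0,"wz":0},{"dx":0,"dy":0,"dz":0,"wx":0,"wy":0,"wz":0}]' --jaw 0.55

```text
time_s: 12.3
tcp_pos: [544.5, 264.7, 66.8]
orientation: [0.0, 0.762, 0.648, -0.0]
wrist_force: [0.0, 0.2, -0.0]
width: 51.1
grasp_force: 0.0
```

Emit:
carry_out --targets '[{"dx":0,"dy":0,"dz":-0.3,"wx":0,"wy":0,"wz":0},{"dx":0,"dy":0,"dz":-0.4,"wx":0,"wy":0,"wz":0},{"dx":0,"dy":0,"dz":-0.4,"wx":0,"wy":0,"wz":0},{"dx":0,"dy":0,"dz":-0.4,"wx":0,"wy":0,"wz":0},{"dx":0,"dy":0,"dz":-0.3,"wx":0,"wy":0,"wz":0},{"dx":0,"dy":0,"dz":0,"wx":0,"wy":0,"wz":-1},{"dx":0,"dy":0,"dz":0,"wx":0,"wy":0,"wz":-1},{"dx":0,"dy":0,"dz":0,"wx":0,"wy":0,"wz":-0.93}]'

```text
time_s: 13.1
tcp_pos: [544.4, 264.7, 157.0]
orientation: [0.0, 0.653, 0.758, 0.0]
wrist_force: [0.1, 0.3, -0.3]
width: 51.0
grasp_force: 0.0
```

```bash
python3 -c "
from h import *
go([548,-276,150],8.3)"
```

```text
t 13.1 tcp [544.4 264.7 157. ] d [-10.706  -1.533   0.14 ] w [ 0.002 -0.     0.039] F [ 0.1  0.3 -0.3] width 51.0 g 0.0
```

Emit:
carry_out --targets '[{"dx":-0.66,"dy":-0.09,"dz":0,"wx":0,"wy":0,"wz":0.04},{"dx":-0.67,"dy":-0.1,"dz":0,"wx":0,"wy":0,"wz":0},{"dx":-0.67,"dy":-0.1,"dz":0,"wx":0,"wy":0,"wz":0},{"dx":-0.67,"dy":-0.1,"dz":0,"wx":0,"wy":0,"wz":0},{"dx":-0.67,"dy":-0.1,"dz":0,"wx":0,"wy":0,"wz":0},{"dx":-0.67,"dy":-0.1,"dz":0,"wx":0,"wy":0,"wz":0},{"dx":-0.67,"dy":-0.1,"dz":0,"wx":0,"wy":0,"wz":0},{"dx":-0.67,"dy":-0.1,"dz":0,"wx":0,"wy":0,"wz":0}]'

```text
time_s: 13.9
tcp_pos: [542.8, -7.1, 157.0]
orientation: [0.0, 0.656, 0.755, 0.0]
wrist_force: [0.5, 0.1, -0.2]
width: 50.8
grasp_force: 0.0
```

Emit:
carry_out --targets '[{"dx":-0.67,"dy":-0.09,"dz":0,"wx":0,"wy":0,"wz":0},{"dx":-0.67,"dy":-0.09,"dz":0,"wx":0,"wy":0,"wz":0},{"dx":-0.67,"dy":-0.09,"dz":0,"wx":0,"wy":0,"wz":0},{"dx":-0.67,"dy":-0.09,"dz":0,"wx":0,"wy":0,"wz":0},{"dx":-0.67,"dy":-0.09,"dz":0,"wx":0,"wy":0,"wz":0},{"dx":-0.67,"dy":-0.09,"dz":0,"wx":0,"wy":0,"wz":0},{"dx":-0.67,"dy":-0.09,"dz":0,"wx":0,"wy":0,"wz":0},{"dx":-0.67,"dy":-0.1,"dz":0,"wx":0,"wy":0,"wz":0}]'

```text
time_s: 14.7
tcp_pos: [544.2, -277.5, 156.9]
orientation: [0.0, 0.656, 0.755, 0.0]
wrist_force: [1.0, 0.6, 0.3]
width: 51.0
grasp_force: 0.0
```

Emit:
carry_out --targets '[{"dx":0,"dy":0,"dz":0,"wx":0,"wy":0,"wz":0},{"dx":0,"dy":0,"dz":0,"wx":0,"wy":0,"wz":0},{"dx":0,"dy":0,"dz":0.14,"wx":0,"wy":0,"wz":0},{"dx":0,"dy":0,"dz":0,"wx":0,"wy":0,"wz":0},{"dx":0,"dy":0,"dz":0,"wx":0,"wy":0,"wz":0},{"dx":0,"dy":0,"dz":0,"wx":0,"wy":0,"wz":0},{"dx":0,"dy":0,"dz":0,"wx":0,"wy":0,"wz":0},{"dx":0,"dy":0,"dz":0,"wx":0,"wy":0,"wz":0}]'

```text
time_s: 15.5
tcp_pos: [544.4, -276.1, 150.0]
orientation: [0.0, 0.656, 0.755, -0.0]
wrist_force: [-0.5, -0.6, 0.6]
width: 51.3
grasp_force: 0.0
```

```bash
python3 -c "
from h import *
import cv2
go([548,-276,67],8.3)
s=env.camera('side');t=env.camera('top')
a=cv2.resize(s[200:310,300:390],(400,489),interpolation=cv2.INTER_CUBIC)
b=cv2.resize(s[150:220,240:330],(400,311),interpolation=cv2.INTER_CUBIC)
c=cv2.copyMakeBorder(b,0,178,0,0,cv2.BORDER_CONSTANT)
cv2.imwrite('pics/s4.png',np.hstack([a,c]))"
```

```text
t 15.5 tcp [ 544.4 -276.1  150. ] d [-0.008  0.07   1.661] w [ 0.002  0.002 -0.04 ] F [-0.5 -0.6  0.6] width 51.3 g 0.0
```

View pics/s4.png

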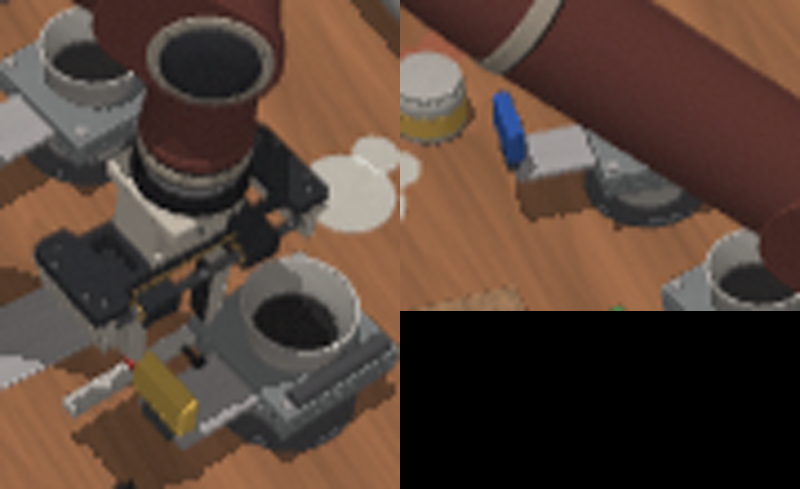

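Blue is home, with its handle at the unchanged pixel (264,179). The jaws stand over the yellow handle, with the fingers at (130,335) and (205,310) in the crop. I'll descend and grip.

Emit:
carry_out --targets '[{"dx":0,"dy":0.07,"dz":0.2,"wx":0,"wy":0,"wz":-0.04},{"dx":0,"dy":0,"dz":0.25,"wx":0,"wy":0,"wz":0},{"dx":0,"dy":0,"dz":0.25,"wx":0,"wy":0,"wz":0},{"dx":0,"dy":0,"dz":0.25,"wx":0,"wy":0,"wz":0},{"dx":0,"dy":0,"dz":0.25,"wx":0,"wy":0,"wz":0},{"dx":0,"dy":0,"dz":0.25,"wx":0,"wy":0,"wz":0},{"dx":0,"dy":0,"dz":0.2,"wx":0,"wy":0,"wz":0},{"dx":0,"dy":0,"dz":0,"wx":0,"wy":0,"wz":0}]'

```text
time_s: 16.4
tcp_pos: [546.7, -275.1, 65.4]
orientation: [-0.002, 0.654, 0.756, -0.0]
wrist_force: [0.2, 0.4, 0.5]
width: 51.3
grasp_force: 0.0
```

Emit:
carry_out --targets '[{"dx":0,"dy":0,"dz":0,"wx":0,"wy":0,"wz":0},{"dx":0,"dy":0,"dz":0,"wx":0,"wy":0,"wz":0},{"dx":0,"dy":0,"dz":0,"wx":0,"wy":0,"wz":0},{"dx":0,"dy":0,"dz":0,"wx":0,"wy":0,"wz":0},{"dx":0,"dy":0,"dz":0,"wx":0,"wy":0,"wz":0},{"dx":0,"dy":0,"dz":0,"wx":0,"wy":0,"wz":0},{"dx":0,"dy":0,"dz":0,"wx":0,"wy":0,"wz":0},{"dx":0,"dy":0,"dz":0,"wx":0,"wy":0,"wz":0}]' --jaw 0

```text
time_s: 17.2
tcp_pos: [548.2, -275.7, 67.7]
orientation: [0.0, 0.654, 0.757, 0.0]
wrist_force: [-0.0, 0.5, 2.0]
width: 15.8
grasp_force: 30.0
```

Emit:
carry_out --targets '[{"dx":0,"dy":-0.1,"dz":0,"wx":0,"wy":0,"wz":0},{"dx":0,"dy":-0.12,"dz":0,"wx":0,"wy":0,"wz":0},{"dx":0,"dy":-0.12,"dz":0,"wx":0,"wy":0,"wz":0},{"dx":0,"dy":-0.12,"dz":0,"wx":0,"wy":0,"wz":0},{"dx":0,"dy":-0.12,"dz":0,"wx":0,"wy":0,"wz":0},{"dx":0,"dy":-0.12,"dz":0,"wx":0,"wy":0,"wz":0},{"dx":0,"dy":-0.11,"dz":0,"wx":0,"wy":0,"wz":0},{"dx":0,"dy":0,"dz":0,"wx":0,"wy":0,"wz":0}]'

```text
time_s: 18.0
tcp_pos: [509.7, -282.2, 67.7]
orientation: [0.002, 0.654, 0.756, 0.001]
wrist_force: [6.1, -1.3, -2.2]
width: 16.1
grasp_force: 30.0
```

```bash
python3 -c "
from h import *
import cv2
go([548,-276,67],8.3)
s=env.camera('side');t=env.camera('top')
a=cv2.resize(s[260:310,305:355],(400,400),interpolation=cv2.INTER_CUBIC)
b=cv2.resize(t[180:230,335:385],(400,400),interpolation=cv2.INTER_CUBIC)
cv2.imwrite('pics/s5.png',np.hstack([a,b]))"
```

```text
t 18.0 tcp [ 509.7 -282.2   67.7] d [0.012 0.775 0.018] w [0.043 0.025 0.001] F [ 6.1 -1.3 -2.2] width 16.1 g 30.0
```

View pics/s5.png

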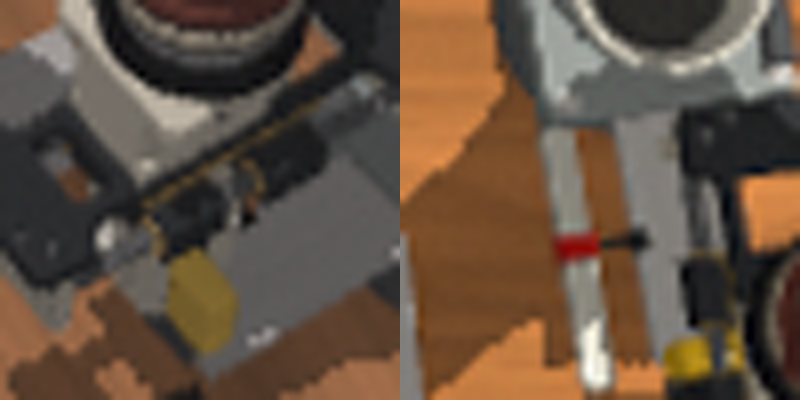

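The top crop shows the black pointer tip at about (608,242) and the red band's centre at (578,247). Along the 8.3° axis that puts the pointer about 1 mm short of centre. I'll nudge it 1 mm, let it settle, and check by numbers.

Emit:
carry_out --targets '[{"dx":0,"dy":-0.02,"dz":0,"wx":0,"wy":0,"wz":0},{"dx":0,"dy":0,"dz":0,"wx":0,"wy":0,"wz":0},{"dx":0,"dy":0,"dz":0,"wx":0,"wy":0,"wz":0},{"dx":0,"dy":0,"dz":0,"wx":0,"wy":0,"wz":0},{"dx":0,"dy":0,"dz":0,"wx":0,"wy":0,"wz":0},{"dx":0,"dy":0,"dz":0,"wx":0,"wy":0,"wz":0},{"dx":0,"dy":0,"dz":0,"wx":0,"wy":0,"wz":0},{"dx":0,"dy":0,"dz":0,"wx":0,"wy":0,"wz":0}]'

```text
time_s: 18.9
tcp_pos: [509.7, -282.2, 67.7]
orientation: [0.003, 0.654, 0.757, 0.001]
wrist_force: [6.6, -0.9, -2.4]
width: 15.5
grasp_force: 30.0
```

```bash
python3 -c "
from h import *
go([548.2,-275.7,67],8.3)
t=env.camera('top').astype(int)
c=t[203:218,350:370]
red=(c[...,2]-c[...,1]-0).clip(0)*(c[...,1]<60)*(c[...,2]>90)
v,u=np.mgrid[203:218,350:370]
f=lambda w:((u*w).sum()/w.sum(),(v*w).sum()/w.sum())
w2=(60-c.max(2)).clip(0)*(u>=361)*(u<=366)
p=np.array([671.68,-257.98]);a=np.radians(8.3)
for n,w,z in(('red',red,66),('ptr',w2,62)):
  q=back('top',f(w),z);d=q[:2]-p;print(n,f(w),w.astype(bool).sum(),q.round(1),'local x',d@[np.cos(a),np.sin(a)],'y',d@[-np.sin(a),np.cos(a)])
"
```

```text
t 18.9 tcp [ 509.7 -282.2   67.7] d [0.017 0.781 0.019] w [0.051 0.029 0.008] F [ 6.6 -0.9 -2.4] width 15.5 g 30.0
red (np.float64(356.8191423244251), np.float64(210.42324425108762)) 17 [ 557.2 -227.4   66. ] local x -108.83528403338941 y 46.81268583082276
ptr (np.float64(363.5486111111111), np.float64(209.79861111111111)) 7 [ 560.  -251.8   62. ] local x -109.62566391736084 y 22.19973999748262
```

Emit:
carry_out --targets '[{"dx":0,"dy":0,"dz":0,"wx":0,"wy":0,"wz":0},{"dx":0,"dy":0,"dz":0,"wx":0,"wy":0,"wz":0},{"dx":0,"dy":0,"dz":0,"wx":0,"wy":0,"wz":0},{"dx":0,"dy":0,"dz":0,"wx":0,"wy":0,"wz":0},{"dx":0,"dy":0,"dz":0,"wx":0,"wy":0,"wz":0},{"dx":0,"dy":0,"dz":0,"wx":0,"wy":0,"wz":0},{"dx":0,"dy":0,"dz":0,"wx":0,"wy":0,"wz":0},{"dx":0,"dy":0,"dz":0,"wx":0,"wy":0,"wz":0}]'

```text
time_s: 19.75
tcp_pos: [509.7, -282.2, 67.7]
orientation: [0.003, 0.654, 0.757, 0.001]
wrist_force: [6.9, -0.9, -2.5]
width: 16.0
grasp_force: 30.0
```

```bash
python3 -c "
from h import *
import cv2
go([548.2,-275.7,67],8.3)
t=env.camera('top')
cv2.imwrite('pics/s6.png',cv2.resize(t[195:225,345:385],None,fx=18,fy=18,interpolation=cv2.INTER_CUBIC))"
```

```text
t 19.75 tcp [ 509.7 -282.2   67.7] d [0.017 0.781 0.019] w [0.051 0.029 0.008] F [ 6.9 -0.9 -2.5] width 16.0 g 30.0
```

View pics/s6.png

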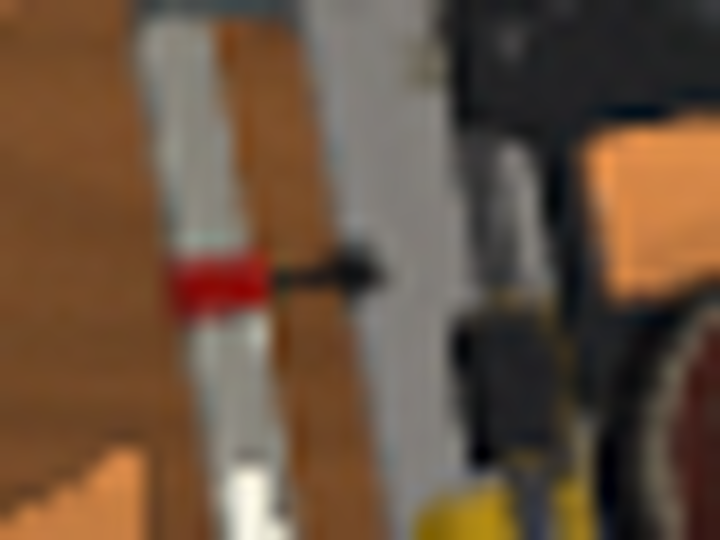

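The pointer meets the band's right edge at (275,280), and that edge spans v≈248–308, so it is centred. The hold is steady with no drift, so I'm handing in.

```bash
python3 -c "
from rig import env
print(env.close_job())"
```

```text
the job is handed in; nothing more can be done
None
```

I pulled the blue gate out to its stop and pushed it fully home, then handed in at about 20 s with the purge slide gripped and its pointer inside the red band. The green gate and everything else on the bench were left untouched.

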